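# Shim the rocking shaft-checking stand

### The job

The blue shaft-checking stand rocks, because the levelling foot at the corner nearest the orange wedge has lost its rubber pad: with the fingertips, push the wedge thin end first along the bench and under that bare foot until it is snug and the stand bears on all four corners, the foot well inside the wedge's side edges. Then press down firmly with the fingertips on top of that corner to prove that the rocking has stopped, and leave the wedge in place. Push and press only: do not pick up or lift the wedge or the stand, do not shove the stand from its place or jack its other feet off the bench, and leave everything else alone.

Things in the scene. Friction and masses are not known exactly. Their poses are not given: they have to be found in the camera images.
- stand: blue cast base 120 x 300 mm, 55 mm high, long along its y, a lug at each corner, with a camshaft on rests (145 mm high) and a dial gauge on a post (230 mm). 7 kg, loose. Origin: bench level under its middle; z up. Feet at x = +-70, y = +-185 mm, all with rubber pads but that at x +70, y -185, which hangs in the air; about 5 N down on that corner rocks the stand. Yaw within 20 degrees of the bench's
- bare_corner: the corner of the stand with the bare foot: a lug 44 mm across and, under it, a steel stud with a ball end 20 mm across. Origin: bench level under the foot's centre; axes as the stand's
- bare_foot (a point): lowest point of the bare foot's ball end, 9 mm above the bench at the start, with nothing beside it below 22 mm
- corner_top (a point): middle of the flat round top (44 mm across) of the lug over the bare foot, 47 mm above the bench: the place to press; 4 to 20 N is a firm press
- corner_near: corner of the stand with a rubber pad, at its x = -70, y = -185 mm. Origin: under the pad, at bench level
- corner_far: corner of the stand with a rubber pad, at its x = +70, y = +185 mm. Origin: under the pad, at bench level
- corner_opposite: corner of the stand with a rubber pad, diagonally opposite the bare one, at its x = -70, y = +185 mm. Origin: under the pad, at bench level
- wedge: orange plastic wedge, loose, 100 x 50 mm, 60 g; top rises evenly from 2 mm (thin end) to 18 mm (heel, with three dark ridges). Origin: centre of underside; x points to the thin end, z up. Its weight lies 15 mm off the origin, towards the heel; friction 0.6. The foot touches first 43 mm in from the thin end (wedge x = +7 mm); then the push needed rises by some 6 N per mm: 6 to 15 N is snug, over 30 N may lift the stand's padded feet. It stays where it is left
- wedge_tip (a point): middle of the wedge's thin end, 1 mm up
- wedge_heel (a point): middle of the upright heel face of the wedge (50 mm wide, 18 mm high), 9 mm up: the face to push on
- deep_socket: bystander: a chrome deep socket standing on end, 26 mm across, 62 mm high; to be left alone
- parts_tray: bystander: an open grey plastic parts tray, 130 x 170 x 55 mm; to be left alone
- water_bottle: bystander: a clear water bottle, 64 mm across, 200 mm high; to be left alone
- lube_jar: bystander: a red screw-top jar, 68 mm across, 75 mm high; to be left alone
- grease_can: bystander: a yellow can, 66 mm across, 100 mm high; to be left alone
- wrench: bystander: a steel spanner about 180 mm long, lying flat; to be left alone
- screwdriver: bystander: a red-handled screwdriver about 200 mm long, lying flat; to be left alone

How it is judged:
By the outcome, as a careful person would: the job done as asked, in the order asked, and still so for the second after the job is handed in, with the robot touching nothing.
It also fails if it takes over 61 s, if anything falls off the work surface, if the arm or the gripper's body presses on something with over 40 N, if the wrist force passes 120 N, or if a joint passes its speed limit or range.

### The arm

A 6-joint arm with a two-finger parallel gripper is mounted at the origin on the work surface. World frame = base frame: x ahead of the robot, y to its left, z up, the work surface at z = 0. Lengths are in m, angles in rad, forces in N, time in s.
With the tool pointing down it reaches from about 0.25 to 0.775 m from the base axis. Payload 8.9 kg.
Tool frame: the origin (TCP) lies between the finger pads; the fingertips stand 11 mm ahead of it and the grasp point (between the pads) lies 8 mm behind it (r.finger_overhang is the distance from the TCP to the fingertips, in m); z points along the fingers, x is the direction in which the jaws open and shut, and the axes are right-handed (so a half turn about z gives the same grasp; the last joint's range is limited). The gripper opens to 85 mm and grips with 20 to 120 N. Pads are 22 mm wide; open, the fingers measure 114 mm over their backs; the gripper's body (76 mm by 85 mm) begins 54 mm behind the grasp point. The pads swing forward as they close: fully open they stand 13 mm farther back than shut.
Start: joints at [1.13, 0.291, -0.153, 1.127, 0, 1.431], TCP at [0.156, 0.501, 0.222] pointing down, gripper open.
Joint ranges: [-2.52, 2.52], [-0.91, 1.74], [-1.3, 1.37], [-1.96, 2.02], [-1.52, 1.47], [-3.14, 3.14]. Speed limits (rad/s): [2.22, 2.22, 2.79, 3.14, 3.14, 3.14].

### API

Orientations are given as [roll, pitch, yaw] about the fixed x, y, z axes, in that order (R = Rz(yaw) Ry(pitch) Rx(roll)).
In Python, from bench import r, vision, job, finder gives the robot as it stands. The module is installed in compiled form; this text tells all that it offers.
- The arm moves only by the shell command python3 -m handwheel 'ROWS' [OPENING] [FORCE]. ROWS is JSON, a list of rows, each a list of 6 numbers: the shift along the tool's x, y, z in units of 40 mm (1.0 is 40 mm), then the turn, a rotation vector about the tool's x, y, z in units of 6 degrees (1.0 is 6 degrees). A call has 1 to 5 rows; each row is the pose to reach, as a shift and turn from the pose measured when the call began, along the tool's axes at that moment; what a row does not reach only later rows make up. A row lasts 1/12 s, in which the tool goes at most 41.7 mm and 7.16 degrees, less where a joint would pass 70% of its speed; a pose out of reach is approached as far as the arm can. A call with a gripper value outside its range is refused whole. OPENING is the opening, from 0 (shut) to 1 (fully open), set as the call begins (- or left out, the last holds). The fingers move at their own pace and stop on an object; FORCE is the grip in N (left out, the last holds). Time passes only in rows, so rows that repeat a pose let the fingers close. It gives the time, the measured TCP pose, the force and the opening at its end, in the units of the state.
- r.get_state(): the state, without advancing time (a new reading comes with each control period).
- vision.read_camera(name): name is "side" or "top" or "wrist"; returns the picture (420x560x3 uint8, red, green, blue); there is no depth.
- vision.camera_model(name): a dict with "mtx" (3x3 intrinsics, pixels), "rvec" (rotation vector, rad) and "tvec" (3), from world to camera coordinates, as OpenCV has them. Camera axes: x right, y down, z forward; pixel columns grow to the right and rows downward; lengths in m; the calibration is good to about 2 mm. The wrist camera is an equidistant fisheye: a pixel r from the principal point sees the ray r / f radians off the axis. A picture is of the moment at which its call begins: read the wrist's pose just before it. camera_model takes no time and is no camera call; for the wrist camera it gives the pose at the moment of the call.
- job.job_done(): hands the job in, once; it reports no verdict.
Trained networks look in the newest picture that a camera, given by its name, has taken for a name from the list of things; names that differ only in an ending like _2 or _b are one class to them, and where a whole thing is asked for, a point or a joint stands for the part that bears it (a point fixed in the world has none). Each returns a list of dicts, best first, with "p" (0 to 1); they miss things now and then, are a little off and sometimes report something else, mostly with a low value. They report only what shows in the picture. A call takes as long as a camera call.
- finder.outline_of(name, camera): "mask" (420x560 bool, what is visible of it) and "position" ([column, row] in pixels, amid what is visible of it).
- finder.tip_of(name, camera): "position" ([column, row] in pixels: a listed point, or the origin of a listed thing).
The state is a dict: "time": time; "q": joint angles; "joint_vel": joint speeds; "tau": joint torques, N m; "ee_pos": TCP position; "tool_rot": TCP orientation; "contact_force": force on the tool from outside, world axes, zero at the start; "ft_torque": the same for the moment, N m; "finger_gap": finger opening in m.
Only numpy, scipy, OpenCV 4.12 (cv2) and the standard library are available. Lean on these libraries where they do the work, as an engineer would, in place of code of your own. Each camera call takes 0.05 s, during which the arm holds its last target. There are 200 camera calls.

## Working session

There is one attempt and no reset: what is moved stays moved. The work goes in short steps, Python scripts to look and compute and a shell command to move; the robot and the scene stay as the last step left them, time stands still between calls to the robot, and variables do not carry over. Pictures are saved under pics/ and viewed, about 8 in all and at most 12, crops included, and the job is handed in when it is done.

```bash
mkdir -p pics; cat > h.py <<'E'
import numpy as np, cv2
from bench import r, vision, job, finder
def ray(cam,px):
    m=vision.camera_model(cam);K=np.array(m["mtx"],float);R=cv2.Rodrigues(np.array(m["rvec"],float))[0];t=np.array(m["tvec"],float).ravel()
    x=(px[0]-K[0,2])/K[0,0];y=(px[1]-K[1,2])/K[1,1]
    if cam=="wrist":
        th=np.hypot(x,y);s=np.sin(th)/th if th>1e-9 else 1.;d=np.array([x*s,y*s,np.cos(th)])
    else: d=np.array([x,y,1.])
    return -R.T@t,R.T@d
def onz(cam,px,z=0.):
    c,d=ray(cam,px);return c+d*(z-c[2])/d[2]
def save(cam,f):
    im=vision.read_camera(cam);cv2.imwrite("pics/"+f,im[:,:,::-1]);return im
def tcp():
    s=r.get_state();return np.array(s["ee_pos"]),s["tool_rot"]
E
python3 - <<'E'
from h import *
import numpy as np
np.set_printoptions(precision=4,suppress=True)
print(r.get_state(), r.finger_overhang)
ims=[]
Z=dict(wedge=0,wedge_tip=.001,wedge_heel=.009,bare_corner=0,bare_foot=.009,corner_top=.047,stand=0,corner_near=0,corner_far=0,corner_opposite=0,deep_socket=0,parts_tray=0,water_bottle=0,lube_jar=0,grease_can=0,wrench=0,screwdriver=0)
for c in ["top","side"]:
    ims.append(save(c,c+"0.png"))
    for n,z in Z.items():
        l=finder.tip_of(n,c)
        print(c,n,[(round(d["p"],2),np.round(d["position"],1),onz(c,d["position"],z)[:2]) for d in l[:2]])
cv2.imwrite("pics/both.png",cv2.resize(np.vstack(ims)[:,:,::-1],None,fx=.71,fy=.71))
E
```

```text
{'time': 0.0, 'q': array([ 1.1297,  0.2912, -0.1541,  1.1267,  0.0001,  1.4315]), 'joint_vel': array([ 0.0016,  0.    ,  0.0002,  0.0003, -0.0007,  0.0013]), 'tau': array([  0.001 , -53.7147,  33.1364,   0.0159,   0.    ,   0.    ]), 'ee_pos': array([0.1558, 0.5009, 0.2211]), 'tool_rot': array([-3.1414,  0.0013,  1.269 ]), 'contact_force': array([ 0.6909, -0.1964,  0.439 ]), 'ft_torque': array([-0.0043, -0.0094,  0.0225]), 'finger_gap': 0.08553322177282566} 0.011
top wedge [(0.89, array([344.7, 198.8]), array([ 0.6189, -0.193 ]))]
top wedge_tip [(0.72, array([330.4, 196.6]), array([ 0.6248, -0.1499]))]
top wedge_heel [(0.93, array([365.7, 205.7]), array([ 0.5973, -0.2543]))]
top bare_corner [(0.53, array([296.2, 200.5]), array([ 0.6117, -0.0474]))]
top bare_foot [(0.89, array([292.6, 200.3]), array([ 0.6106, -0.0363]))]
top corner_top [(0.76, array([300. , 197.2]), array([ 0.6136, -0.0565]))]
top stand [(0.56, array([230. , 217.1]), array([0.5588, 0.1499]))]
top corner_near [(0.31, array([231.4, 217. ]), array([0.5591, 0.1457]))]
top corner_far [(0.71, array([363.5, 205. ]), array([ 
[... 1728 characters left out ...]
array([264.5, 171.3]), array([0.64  , 0.3097]))]
side corner_opposite [(0.66, array([229.3, 180.5]), array([0.4921, 0.3215]))]
side deep_socket [(0.48, array([259.7, 278.4]), array([ 0.4221, -0.1535]))]
side parts_tray [(0.77, array([317.7, 371.2]), array([ 0.4497, -0.5079]))]
side water_bottle [(0.18, array([323.5, 275.7]), array([ 0.617 , -0.2339]))]
side lube_jar [(0.7, array([370.9, 306.5]), array([ 0.6965, -0.3975]))]
side grease_can [(0.95, array([238.2, 151.9]), array([0.5867, 0.4677]))]
side wrench [(0.72, array([343.8, 232.4]), array([ 0.77  , -0.1037])), (0.55, array([306.1, 176.1]), array([0.7796, 0.212 ]))]
side screwdriver [(0.55, array([306.1, 177.8]), array([0.7752, 0.2033]))]
```

View pics/top0.png

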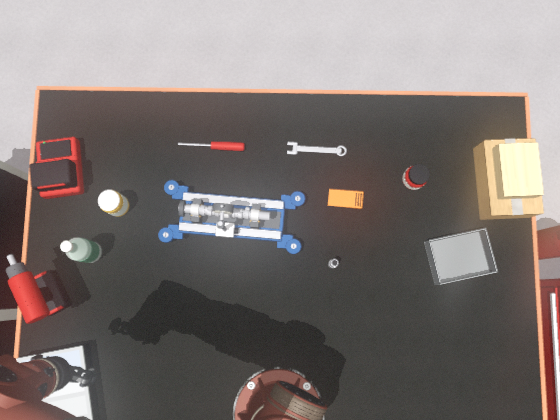

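View pics/side0.png

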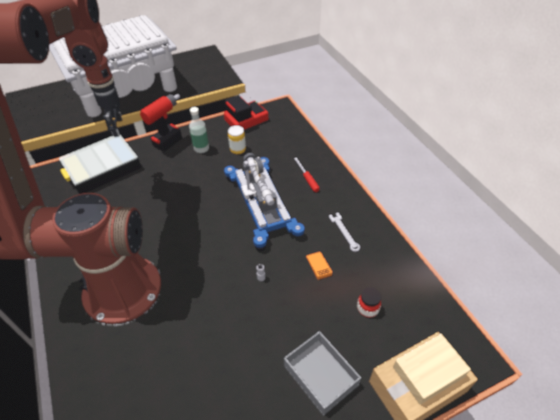

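The top view shows the wedge at about (345,199), thin end towards the stand, with the bare lug at (297,198). Side view agrees. I'll move over and take a closer look with the wrist camera.

```bash
H="python3 -m handwheel"
python3 -m handwheel '[[0,0,-1,0,0,0],[0,0,-2,0,0,0],[0,0,-3,0,0,0],[0,0,-3.5,0,0,0]]' 0.18
python3 -m handwheel '[[-0.6,0.65,0,0,0,0],[-1.2,1.3,0,0,0,0],[-1.8,1.95,0,0,0,0],[-2.4,2.6,0,0,0,0],[-3,3.25,0,0,0,0]]'
python3 -m handwheel '[[-0.6,0.65,0,0,0,0],[-1.2,1.3,0,0,0,0],[-1.8,1.95,0,0,0,0],[-2.4,2.6,0,0,0,0],[-3,3.25,0,0,0,0]]'
python3 -m handwheel '[[-0.6,0.65,0,0,0,0],[-1.2,1.3,0,0,0,0],[-1.8,1.95,0,0,0,0],[-2.4,2.6,0,0,0,0],[-3,3.25,0,0,0,0]]'
python3 -m handwheel '[[-0.6,0.65,0,0,0,0],[-1.2,1.3,0,0,0,0],[-1.8,1.95,0,0,0,0],[-2.4,2.6,0,0,0,0],[-3,3.25,0,0,0,0]]'
python3 -m handwheel '[[0,0,0,0,0,1],[0,0,0,0,0,2],[0,0,0,0,0,3],[0,0,0,0,0,4],[0,0,0,0,0,4]]'
python3 -m handwheel '[[0,0,0,0,0,1],[0,0,0,0,0,2],[0,0,0,0,0,3],[0,0,0,0,0,4],[0,0,0,0,0,4]]'
python3 -m handwheel '[[0,0,0,0,0,1],[0,0,0,0,0,2],[0,0,0,0,0,3],[0,0,0,0,0,4],[0,0,0,0,0,4]]'
python3 - <<'E'
from h import *
np.set_printoptions(precision=4,suppress=True)
print(tcp()); save("wrist","w1.png")
print(ray("wrist",(280,210)))
for n,z in dict(wedge=0,wedge_tip=.001,wedge_heel=.009,bare_corner=0,bare_foot=.009,corner_top=.047,corner_near=0,stand=0,deep_socket=0).items():
    print(n,[(round(d["p"],2),np.round(d["position"],1),onz("wrist",d["position"],z)[:2]) for d in finder.tip_of(n,"wrist")[:2]])
E
```

```text
time: 2.13
ee_pos: [0.1564, 0.502, 0.3663]
tool_rot: [3.141, -0.005, 1.269]
contact_force: [0.2, 0.6, -0.1]
finger_gap: 0.0387
time: 2.55
ee_pos: [0.2451, 0.3474, 0.3659]
tool_rot: [3.141, -0.005, 1.27]
contact_force: [0.0, -0.5, 0.7]
finger_gap: 0.0152
time: 2.97
ee_pos: [0.3342, 0.1926, 0.3656]
tool_rot: [3.14, -0.006, 1.27]
contact_force: [1.1, 0.6, 0.1]
finger_gap: 0.0154
time: 3.38
ee_pos: [0.4233, 0.0376, 0.3653]
tool_rot: [3.139, -0.006, 1.27]
contact_force: [0.5, 1.3, -0.1]
finger_gap: 0.0154
time: 3.8
ee_pos: [0.5124, -0.1173, 0.3649]
tool_rot: [3.139, -0.006, 1.269]
contact_force: [1.5, 0.3, 0.6]
finger_gap: 0.0152
time: 4.22
ee_pos: [0.5124, -0.1174, 0.3648]
tool_rot: [-3.141, -0.007, 0.845]
contact_force: [0.2, 0.3, 0.1]
finger_gap: 0.0153
time: 4.63
ee_pos: [0.5124, -0.1174, 0.3648]
tool_rot: [-3.139, -0.006, 0.425]
contact_force: [0.6, -0.4, -0.4]
finger_gap: 0.0152
time: 5.05
ee_pos: [0.5124, -0.1173, 0.3649]
tool_rot: [-3.136, -0.004, 0.008]
contact_force: [-0.2, 0.2, -1.1]
finger_gap: 0.0158
(array([ 0.5124, -0.1173,  0.3649]), array([-3.1365, -0.0042,  0.0076]))
(array([ 0.512 , -0.0523,  0.519 ]), array([ 0.0186, -0.254 , -0.967 ]))
wedge []
wedge_tip [(0.97, array([346.9, 183.1]), array([ 0.6312, -0.1414]))]
wedge_heel [(0.62, array([334.9, 242. ]), array([ 0.6154, -0.2412]))]
bare_corner [(0.66, array([338.9, 120.8]), array([ 0.6141, -0.0405]))]
bare_foot [(0.62, array([339.7, 125.1]), array([ 0.6138, -0.0476]))]
corner_top [(0.87, array([346. , 122.8]), array([ 0.6156, -0.0442]))]
corner_near [(0.9, array([253.4, 116.8]), array([ 0.4782, -0.037 ]))]
stand [(0.91, array([303.9,   9.8]), array([0.5571, 0.1434])), (0.2, array([344.7, 182. ]), array([ 0.6275, -0.1404]))]
deep_socket [(0.85, array([221. , 189.4]), array([ 0.4245, -0.1544])), (0.39, array([341.8, 122. ]), array([ 0.6191, -0.0426]))]
```

View pics/w1.png

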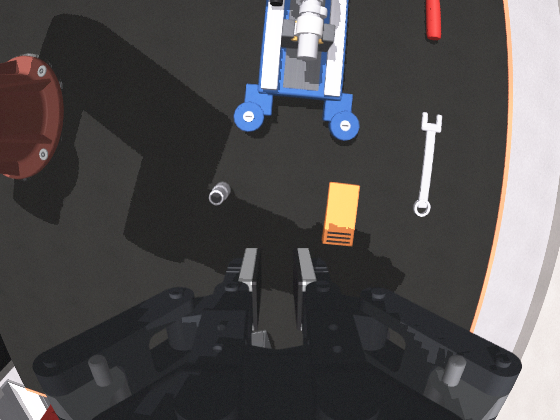

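Wrist view: the wedge lies at (340,213) with its thin end up at (345,184), and the bare lug is at (345,125). Next I fit the wedge corners and the lug centres.

```bash
python3 - <<'E'
from h import *
np.set_printoptions(precision=4,suppress=True)
im=cv2.imread("pics/w1.png");hsv=cv2.cvtColor(im,cv2.COLOR_BGR2HSV)
m=cv2.inRange(hsv,(8,150,120),(25,255,255));m[:,:300]=0;m[:,400:]=0
m=cv2.morphologyEx(m,cv2.MORPH_CLOSE,np.ones((7,7)))
c=max(cv2.findContours(m,0,2)[0],key=cv2.contourArea)
p=cv2.boxPoints(cv2.minAreaRect(c));p=p[np.argsort(p[:,1])]
W=np.array([onz("wrist",q,.002 if i<2 else .018)[:2] for i,q in enumerate(p)])
print(p,W); t=W[:2].mean(0);h=W[2:].mean(0);print("tip",t,"heel",h,np.linalg.norm(t-h),"dir deg",np.degrees(np.arctan2(*(t-h)[::-1])),np.linalg.norm(W[0]-W[1]),np.linalg.norm(W[2]-W[3]))
b=cv2.inRange(hsv,(100,120,60),(125,255,255))
for n,(x,y) in dict(bare=(345,125),near=(249,116)).items():
    L=onz("wrist",(x,y),.047);print(n,L)
E
```

```text
[[326.6308 199.9539]
 [357.1538 203.7693]
 [321.2769 242.7846]
 [351.8    246.6   ]] [[ 0.5981 -0.1706]
 [ 0.6505 -0.1766]
 [ 0.5901 -0.2396]
 [ 0.6428 -0.2468]]
tip [ 0.6243 -0.1736] heel [ 0.6165 -0.2432] 0.07007788919832741 dir deg 83.55671546628471 0.05276017868120554 0.053141620234868445
bare [ 0.6143 -0.0477  0.047 ]
near [ 0.475  -0.0372  0.047 ]
```

```bash
python3 -m handwheel '[[0.5,0.82,0,0,0,0],[1,1.64,0,0,0,0],[1.5,2.46,0,0,0,0],[2,3.28,0,0,0,0],[2.48,4.07,0,0,0,0]]'
python3 -m handwheel '[[0,0,1,0,0,0.4],[0,0,2,0,0,0.8],[0,0,3,0,0,1.2],[0,0,4,0,0,1.32],[0,0,5,0,0,1.32]]'
python3 -m handwheel '[[0,0,0.8,0,0,0],[0,0,1.4,0,0,0],[0,0,1.4,0,0,0]]'
cat > look.py <<'E'
from h import *
import sys
np.set_printoptions(precision=4,suppress=True)
def look(f):
    print(tcp()); im=save("wrist",f)
    for n,z in dict(wedge_tip=.001,wedge_heel=.009,bare_corner=0,bare_foot=.009,corner_top=.047,corner_near=0,stand=0).items():
        print(n,[(round(d["p"],2),np.round(d["position"],1),onz("wrist",d["position"],z)[:2]) for d in finder.tip_of(n,"wrist")[:2]])
    L=finder.outline_of("wedge","wrist")
    if L:
        c=max(cv2.findContours(L[0]["mask"].astype(np.uint8),0,2)[0],key=cv2.contourArea)
        p=cv2.approxPolyDP(c,6,True)[:,0];print("wedge outline",L[0]["p"],p.tolist())
        for q in p: print(q,onz("wrist",q,.002)[:2],onz("wrist",q,.018)[:2])
look(sys.argv[1])
E
python3 look.py w2.png
```

```text
time: 5.97
ee_pos: [0.6134, -0.2811, 0.3644]
tool_rot: [-3.137, -0.005, 0.008]
contact_force: [0.7, -0.3, 0.1]
finger_gap: 0.0155
time: 6.38
ee_pos: [0.6141, -0.2801, 0.1624]
tool_rot: [-3.136, -0.004, -0.13]
contact_force: [1.0, -0.1, -0.7]
finger_gap: 0.0154
time: 6.63
ee_pos: [0.611, -0.2778, 0.1005]
tool_rot: [-3.132, 0.005, -0.13]
contact_force: [-0.9, 0.9, -0.3]
finger_gap: 0.0155
(array([ 0.611 , -0.2778,  0.1005]), array([-3.1325,  0.0045, -0.1299]))
wedge_tip [(0.72, array([274.2,  37.8]), array([ 0.6318, -0.1429]))]
wedge_heel [(0.91, array([277.1, 163.3]), array([ 0.6221, -0.2445]))]
bare_corner []
bare_foot []
corner_top []
corner_near []
stand []
wedge outline 0.88 [[304, 36], [240, 40], [244, 168], [310, 163]]
[304  36] [ 0.6567 -0.1447] [ 0.6546 -0.1491]
[240  40] [ 0.6059 -0.1414] [ 0.607 -0.146]
[244 168] [ 0.5951 -0.2454] [ 0.5968 -0.2435]
[310 163] [ 0.6483 -0.2483] [ 0.6467 -0.2463]
```

View pics/w2.png

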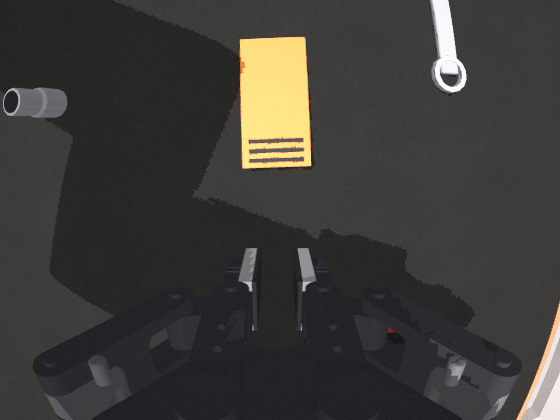

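Heading of the wedge is about 85° and its heel centre is near (0.622, -0.245). The picture shows it at (275,100), clear of the socket and the spanner. I'll align the tool and descend behind the heel.

```bash
python3 -m handwheel '[[0.2,0.05,0.5,0,0,-0.4],[0.2,0.05,1,0,0,-0.4],[0.2,0.05,1.5,0,0,-0.4],[0.2,0.05,1.8,0,0,-0.4]]'
python3 -m handwheel '[[0,0,0,0,0,0]]'
```

```text
time: 7.42
ee_pos: [0.6225, -0.2825, 0.0342]
tool_rot: [-3.137, -0.005, -0.088]
contact_force: [-0.4, 0.4, -0.1]
finger_gap: 0.0157
time: 7.5
ee_pos: [0.6212, -0.2817, 0.0319]
tool_rot: [-3.135, -0.002, -0.088]
contact_force: [-0.5, 0.2, -0.7]
finger_gap: 0.0156
```

```bash
python3 -m handwheel '[[-0.05,0,0.15,0,0,0],[-0.05,0,0.3,0,0,0],[-0.05,0,0.35,0,0,0],[-0.05,0,0.35,0,0,0]]'
python3 -m handwheel '[[0,-0.2,0,0,0,0],[0,-0.4,0,0,0,0],[0,-0.5,0,0,0,0],[0,-0.5,0,0,0,0]]'
python3 -m handwheel '[[0,0,0,0,0,0]]'
```

```text
time: 7.83
ee_pos: [0.6192, -0.2815, 0.018]
tool_rot: [-3.135, -0.002, -0.089]
contact_force: [0.8, 0.7, -0.7]
finger_gap: 0.0156
time: 8.17
ee_pos: [0.6213, -0.2601, 0.0185]
tool_rot: [-3.135, -0.002, -0.087]
contact_force: [0.3, -0.2, -0.9]
finger_gap: 0.0147
time: 8.25
ee_pos: [0.6215, -0.2597, 0.0188]
tool_rot: [-3.135, -0.002, -0.086]
contact_force: [0.5, 0.3, 0.9]
finger_gap: 0.0155
```

```bash
python3 -m handwheel '[[0,-0.12,0.02,0,0,0],[-0.01,-0.27,0.03,0,0,-0.25],[-0.02,-0.42,0.03,0,0,-0.5],[-0.03,-0.57,0.03,0,0,-0.75],[-0.03,-0.7,0.03,0,0,-1]]'
python3 -m handwheel '[[0.01,-0.12,0,0,0,-0.2],[0.01,-0.24,0,0,0,-0.4],[0.02,-0.36,0,0,0,-0.6],[0.02,-0.48,0,0,0,-0.8],[0.03,-0.6,0,0,0,-1]]'
python3 -m handwheel '[[0,0,0,0,0,0]]'
python3 look.py w3.png
```

```text
time: 8.67
ee_pos: [0.6226, -0.2308, 0.0177]
tool_rot: [-3.135, -0.002, 0.021]
contact_force: [-1.0, -0.1, 0.0]
finger_gap: 0.0154
time: 9.08
ee_pos: [0.6233, -0.2064, 0.0179]
tool_rot: [-3.136, -0.003, 0.128]
contact_force: [-0.0, 0.3, 0.9]
finger_gap: 0.0151
time: 9.17
ee_pos: [0.6233, -0.2054, 0.0179]
tool_rot: [-3.135, -0.003, 0.131]
contact_force: [0.0, -0.4, 0.6]
finger_gap: 0.0153
(array([ 0.6233, -0.2054,  0.0179]), array([-3.1352, -0.0031,  0.1307]))
wedge_tip [(0.56, array([293.9, 132.5]), array([ 0.6256, -0.1437]))]
wedge_heel [(0.55, array([253.9, 307.6]), array([ 0.6161, -0.2445]))]
bare_corner []
bare_foot []
corner_top [(0.35, array([256.4, 305.4]), array([ 0.6169, -0.2195]))]
corner_near []
stand []
wedge outline 0.86 [[249, 122], [214, 286], [231, 260], [257, 247], [259, 315], [295, 323], [292, 251], [306, 247], [316, 256], [342, 146]]
[249 122] [ 0.6017 -0.1415] [ 0.603  -0.1416]
[214 286] [ 0.5909 -0.2375] [ 0.5932 -0.2285]
[231 260] [ 0.5998 -0.219 ] [ 0.6013 -0.2118]
[257 247] [ 0.6137 -0.2091] [ 0.6139 -0.2028]
[259 315] [ 0.6197 -0.254 ] [ 0.6193 -0.2435]
[295 323] [ 0.6426 -0.2572] [ 0.64   -0.2464]
[292 251] [ 0.6335 -0.209 ] [ 0.6319 -0.2027]
[306 247] [ 0.641  -0.2056] [ 0.6386 -0.1997]
[316 256] [ 0.6476 -0.2104] [ 0.6446 -0.204 ]
[342 146] [ 0.6517 -0.1474] [ 0.6483 -0.1469]
```

View pics/w3.png

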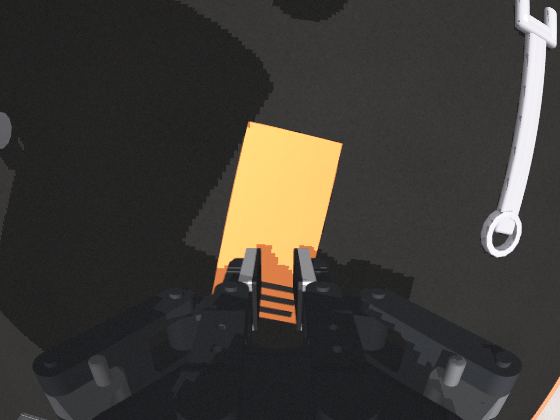

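The picture shows the heel at (277,318) behind the fingertips and the wedge where it was, so the fingers passed above it. They stand higher than I assumed, so I'll measure the tip height from the picture.

```bash
python3 - <<'E'
from h import *
from scipy.spatial.transform import Rotation as Ro
np.set_printoptions(precision=4,suppress=True)
s=r.get_state();p=np.array(s["ee_pos"]);R=Ro.from_euler("xyz",s["tool_rot"]).as_matrix()
print(s["finger_gap"],s["contact_force"])
for a,b,n in [((257,249),(297,249),"tip inner front"),((243,249),(313,249),"tip outer"),((257,328),(303,328),"lower inner")]:
    ca,da=ray("wrist",a);cb,db=ray("wrist",b)
    ca=R.T@(ca-p);da=R.T@da;db=R.T@db
    k=s["finger_gap"]/(db[0]-da[0]) # scale so separation = gap
    print(n,"cam in tool",ca,"pointA",ca+da*k,"pointB",ca+db*k)
E
```

```text
0.015258197547415385 [-0.703   0.3097 -0.0366]
tip inner front cam in tool [ 0.0011 -0.0657 -0.1538] pointA [-0.0063 -0.0193 -0.0386] pointB [ 0.009  -0.0193 -0.0386]
tip outer cam in tool [ 0.0011 -0.0657 -0.1538] pointA [-0.0062 -0.0392 -0.0881] pointB [ 0.0091 -0.0393 -0.0882]
lower inner cam in tool [ 0.0011 -0.0657 -0.1538] pointA [-0.0054 -0.0012 -0.0645] pointB [ 0.0099 -0.0012 -0.0647]
```

```bash
python3 -m handwheel '[[0,0,-0.5,0,0,0],[-0.1,0.5,-0.8,0,0,0.4],[-0.2,1,-0.8,0,0,1],[-0.3,1.6,-0.8,0,0,1.6],[-0.35,1.9,-0.8,0,0,2.08]]' 0
python3 -m handwheel '[[0,0,0,0,0,0],[0,0,0.2,0,0,0],[0,0,0.4,0,0,0],[0,0,0.6,0,0,0],[0,0,0.7,0,0,0]]'
python3 -m handwheel '[[0,0,0.05,0,0,0],[0,0,0.1,0,0,0],[0,0,0.1,0,0,0]]'
python3 -m handwheel '[[0,0,0.05,0,0,0],[0,0,0.05,0,0,0],[0,0,0.05,0,0,0]]'
```

```text
time: 10.03
ee_pos: [0.619, -0.2867, 0.0498]
tool_rot: [-3.136, -0.003, -0.095]
contact_force: [1.0, 0.4, 0.5]
finger_gap: 0.0001
time: 10.45
ee_pos: [0.6183, -0.2848, 0.0198]
tool_rot: [-3.135, -0.0, -0.093]
contact_force: [-0.3, 0.2, 0.3]
finger_gap: -0.0001
time: 10.7
ee_pos: [0.618, -0.2842, 0.0152]
tool_rot: [-3.135, 0.0, -0.092]
contact_force: [-0.3, -0.3, -0.3]
finger_gap: -0.0002
time: 10.95
ee_pos: [0.6182, -0.2841, 0.0133]
tool_rot: [-3.135, 0.0, -0.092]
contact_force: [0.8, -0.0, -0.0]
finger_gap: 0.0005
```

```bash
python3 -m handwheel '[[0,-0.2,-0.02,0,0,0],[0,-0.4,-0.02,0,0,0],[0,-0.6,-0.02,0,0,0],[0,-0.8,-0.02,0,0,0],[0,-1,-0.02,0,0,0]]'
python3 -m handwheel '[[0,0,0,0,0,0]]'
python3 look.py w4.png
```

```text
time: 11.37
ee_pos: [0.6219, -0.2431, 0.0145]
tool_rot: [-3.135, 0.0, -0.091]
contact_force: [-0.2, -0.3, 0.2]
finger_gap: 0.0001
time: 11.45
ee_pos: [0.622, -0.241, 0.0145]
tool_rot: [-3.134, 0.001, -0.09]
contact_force: [-0.2, 0.3, -0.1]
finger_gap: 0.0
(array([ 0.622 , -0.241 ,  0.0145]), array([-3.134 ,  0.0005, -0.0897]))
wedge_tip [(0.96, array([265.3,  63.6]), array([ 0.6264, -0.1443]))]
wedge_heel [(0.59, array([262.3, 255.1]), array([ 0.6156, -0.2439]))]
bare_corner []
bare_foot []
corner_top []
corner_near []
stand [(0.74, array([498.1,   9.9]), array([ 0.7739, -0.1073]))]
wedge outline 0.77 [[312, 62], [216, 65], [217, 261], [245, 262], [266, 246], [290, 247], [294, 258], [313, 261]]
[312  62] [ 0.65   -0.1467] [ 0.648  -0.1498]
[216  65] [ 0.6013 -0.1432] [ 0.6039 -0.1467]
[217 261] [ 0.5889 -0.2488] [ 0.5927 -0.2421]
[245 262] [ 0.6047 -0.2506] [ 0.607  -0.2437]
[266 246] [ 0.6174 -0.2421] [ 0.6185 -0.236 ]
[290 247] [ 0.6305 -0.2439] [ 0.6303 -0.2376]
[294 258] [ 0.6322 -0.2506] [ 0.6318 -0.2438]
[313 261] [ 0.6426 -0.2535] [ 0.6413 -0.2464]
```

View pics/w4.png

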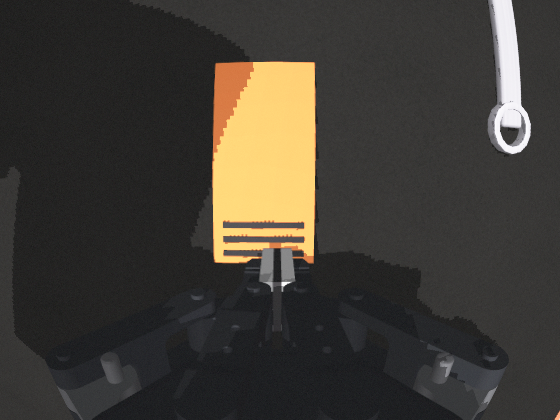

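```bash
python3 - <<'E'
from h import *
np.set_printoptions(precision=4,suppress=True)
a=save("side","s5.png");b=save("top","t5.png")
f=lambda im,x,y:cv2.resize(im[y-50:y+40,x-45:x+45,::-1],None,fx=4.4,fy=4.4,interpolation=cv2.INTER_CUBIC)
cv2.imwrite("pics/z5.png",np.hstack([f(a,315,250),f(b,345,200)]))
print(tcp(),r.get_state()["contact_force"])
for c in["side","top"]:
  for n,z in dict(wedge_tip=.001,wedge_heel=.009,wedge=0).items():
    print(c,n,[(round(d["p"],2),np.round(d["position"],1),onz(c,d["position"],z)[:2]) for d in finder.tip_of(n,c)[:2]])
E
```

```text
(array([ 0.6218, -0.2433,  0.0144]), array([-3.1346,  0.0002, -0.0916])) [-0.1264  0.5239  0.2313]
side wedge_tip [(0.49, array([310.8, 257.3]), array([ 0.6129, -0.1506]))]
side wedge_heel [(0.67, array([322.9, 273.8]), array([ 0.6154, -0.2315])), (0.56, array([319. , 374.9]), array([ 0.446 , -0.5216]))]
side wedge [(0.49, array([316. , 266.1]), array([ 0.6124, -0.1896]))]
top wedge_tip [(0.8, array([330.5, 198. ]), array([ 0.6205, -0.1502]))]
top wedge_heel []
top wedge [(0.7, array([342.7, 199.6]), array([ 0.6163, -0.1869]))]
```

View pics/z5.png

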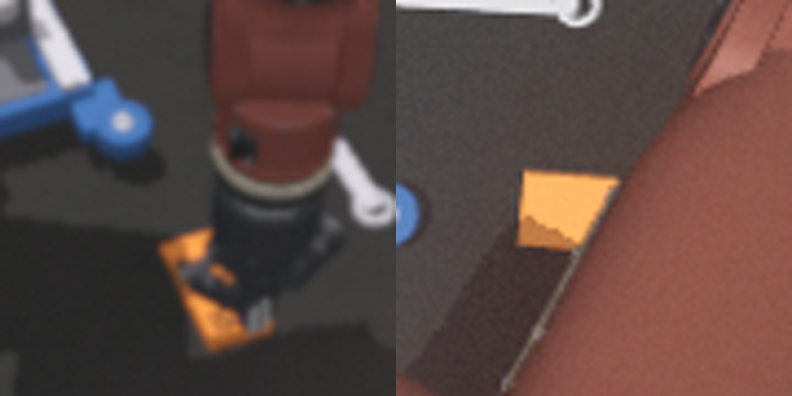

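```bash
python3 - <<'E'
from h import *
np.set_printoptions(precision=4,suppress=True)
for n,q,zs in [("tip",(329,275),(0,.0035,.01,.02,.03)),("heelL",(317.7,279.5),(0,.018)),("heelR",(331.8,273.9),(0,.018)),("thinL",(306.4,254.7),(.002,)),("thinR",(317,252),(.002,))]:
    for z in zs: print(n,z,onz("side",q,z)[:2])
E
```

```text
tip 0 [ 0.6347 -0.2393]
tip 0.0035 [ 0.6334 -0.2412]
tip 0.01 [ 0.6309 -0.2447]
tip 0.02 [ 0.6271 -0.2502]
tip 0.03 [ 0.6233 -0.2556]
heelL 0 [ 0.5927 -0.2388]
heelL 0.018 [ 0.5865 -0.2486]
heelR 0 [ 0.6452 -0.2394]
heelR 0.018 [ 0.6382 -0.2492]
thinL 0.002 [ 0.604  -0.1351]
thinR 0.002 [ 0.6421 -0.1405]
```

All the evidence (occlusion in w4, the side view, no bench contact at z = 0.013) puts the real fingertips about 15–30 mm higher than the stated overhang implies. I'll back off and find the bench by touch, with a force guard between small steps.

```bash
cat > g.py <<'E'
import sys; from bench import r
import numpy as np
f=np.array(r.get_state()["contact_force"]); ax={"x":0,"y":1,"z":2}[sys.argv[1]]
sys.exit(1 if abs(f[ax])>float(sys.argv[2]) else 0)
E
python3 -m handwheel '[[0,0,-0.2,0,0,0],[0,0.4,-0.3,0,0,0],[0,0.8,-0.3,0,0,0],[0,1.05,-0.2,0,0,0],[0,1.05,-0.1,0,0,0]]'
python3 -m handwheel '[[0,0,0.05,0,0,0],[0,0,0.1,0,0,0],[0,0,0.1,0,0,0]]' && python3 g.py z 3 &&
python3 -m handwheel '[[0,0,0.05,0,0,0],[0,0,0.1,0,0,0],[0,0,0.1,0,0,0]]' && python3 g.py z 3 &&
python3 -m handwheel '[[0,0,0.05,0,0,0],[0,0,0.08,0,0,0],[0,0,0.08,0,0,0]]' && python3 g.py z 3 &&
python3 -m handwheel '[[0,0,0.05,0,0,0],[0,0,0.08,0,0,0],[0,0,0.08,0,0,0]]' && python3 g.py z 3 &&
python3 -m handwheel '[[0,0,0.05,0,0,0],[0,0,0.08,0,0,0],[0,0,0.08,0,0,0]]' && python3 g.py z 3 &&
python3 -m handwheel '[[0,0,0.05,0,0,0],[0,0,0.08,0,0,0],[0,0,0.08,0,0,0]]'
```

```text
time: 12.72
ee_pos: [0.618, -0.2884, 0.0182]
tool_rot: [-3.136, -0.001, -0.094]
contact_force: [0.3, 0.3, -0.5]
finger_gap: -0.0002
time: 12.97
ee_pos: [0.6174, -0.2879, 0.0132]
tool_rot: [-3.135, 0.0, -0.094]
contact_force: [0.2, -0.1, -0.9]
finger_gap: 0.0001
time: 13.22
ee_pos: [0.6172, -0.2872, 0.0086]
tool_rot: [-3.135, 0.001, -0.094]
contact_force: [0.8, 0.2, -0.3]
finger_gap: -0.0002
time: 13.47
ee_pos: [0.617, -0.2869, 0.0051]
tool_rot: [-3.134, 0.001, -0.093]
contact_force: [0.1, 0.5, 0.3]
finger_gap: 0.0002
time: 13.72
ee_pos: [0.6168, -0.2868, 0.0016]
tool_rot: [-3.134, 0.002, -0.093]
contact_force: [-0.5, 0.2, -0.1]
finger_gap: -0.0
time: 13.97
ee_pos: [0.6166, -0.2867, -0.002]
tool_rot: [-3.134, 0.002, -0.094]
contact_force: [-0.2, 0.8, 0.1]
finger_gap: 0.0002
time: 14.22
ee_pos: [0.6164, -0.2865, -0.0056]
tool_rot: [-3.134, 0.003, -0.093]
contact_force: [0.3, 1.0, -0.3]
finger_gap: -0.0001
```

Still no contact with the TCP at -6 mm, which confirms the offset. Continuing down.

```bash
python3 -m handwheel '[[0,0,0.05,0,0,0],[0,0,0.08,0,0,0],[0,0,0.08,0,0,0]]' && python3 g.py z 3 &&
python3 -m handwheel '[[0,0,0.05,0,0,0],[0,0,0.08,0,0,0],[0,0,0.08,0,0,0]]' && python3 g.py z 3 &&
python3 -m handwheel '[[0,0,0.05,0,0,0],[0,0,0.08,0,0,0],[0,0,0.08,0,0,0]]' && python3 g.py z 3 &&
python3 -m handwheel '[[0,0,0.05,0,0,0],[0,0,0.08,0,0,0],[0,0,0.08,0,0,0]]' && python3 g.py z 3 &&
python3 -m handwheel '[[0,0,0.05,0,0,0],[0,0,0.08,0,0,0],[0,0,0.08,0,0,0]]' && python3 g.py z 3 &&
python3 -m handwheel '[[0,0,0.05,0,0,0],[0,0,0.08,0,0,0],[0,0,0.08,0,0,0]]'; python3 -c "
from bench import r;print(r.get_state()['contact_force'])"
```

```text
time: 14.47
ee_pos: [0.6161, -0.2863, -0.0092]
tool_rot: [-3.134, 0.003, -0.093]
contact_force: [0.5, -0.0, -0.6]
finger_gap: -0.0003
time: 14.72
ee_pos: [0.6164, -0.2865, -0.0096]
tool_rot: [-3.134, 0.002, -0.093]
contact_force: [-8.2, 3.8, 25.1]
finger_gap: 0.0
[-8.22866713  3.79340387 25.06489585]
```

Bench contact came at TCP z ≈ -0.0093, so fingertip z = reading + 9 mm. I'll raise the tips to about 5 mm, re-centre on the heel and push with a gentle turn.

```bash
python3 -m handwheel '[[0,0,-0.15,0,0,0],[-0.08,-0.1,-0.15,0,0,0],[-0.1,-0.3,-0.15,0,0,0],[-0.1,-0.5,-0.15,0,0,0],[-0.1,-0.65,-0.15,0,0,0]]'
python3 -m handwheel '[[0,-0.12,0,0,0,0],[-0.01,-0.27,0,0,0,-0.2],[-0.02,-0.42,0,0,0,-0.4],[-0.03,-0.57,0,0,0,-0.6],[-0.03,-0.7,0,0,0,-0.8]]'
python3 -m handwheel '[[0.01,-0.12,0,0,0,-0.2],[0.01,-0.24,0,0,0,-0.4],[0.02,-0.36,0,0,0,-0.6],[0.02,-0.48,0,0,0,-0.8],[0.02,-0.6,0,0,0,-0.8]]'
python3 -m handwheel '[[0,0,0,0,0,0]]'
python3 look.py w6.png
```

```text
time: 15.13
ee_pos: [0.6145, -0.2587, -0.004]
tool_rot: [-3.134, 0.003, -0.093]
contact_force: [0.6, -0.0, 0.0]
finger_gap: -0.0002
time: 15.55
ee_pos: [0.6158, -0.23, -0.0039]
tool_rot: [-3.133, 0.003, -0.007]
contact_force: [0.6, -0.1, -0.3]
finger_gap: -0.0005
time: 15.97
ee_pos: [0.6168, -0.2056, -0.0037]
tool_rot: [-3.133, 0.002, 0.079]
contact_force: [0.5, -0.1, 0.4]
finger_gap: -0.0
time: 16.05
ee_pos: [0.6167, -0.2046, -0.0037]
tool_rot: [-3.133, 0.002, 0.08]
contact_force: [0.3, -0.3, -0.0]
finger_gap: 0.0
(array([ 0.6167, -0.2046, -0.0037]), array([-3.1327,  0.0021,  0.0795]))
wedge_tip [(0.93, array([296.3,  29.1]), array([ 0.6183, -0.0936]))]
wedge_heel [(0.89, array([277.9, 245.8]), array([ 0.6179, -0.1951]))]
bare_corner []
bare_foot []
corner_top []
corner_near []
stand [(0.35, array([550.4, 112.3]), array([ 0.7751, -0.107 ]))]
wedge outline 0.61 [[239, 26], [219, 247], [330, 257], [348, 36]]
[239  26] [ 0.592  -0.0946] [ 0.5943 -0.0996]
[219 247] [ 0.5891 -0.201 ] [ 0.5917 -0.1946]
[330 257] [ 0.6444 -0.2019] [ 0.6411 -0.1954]
[348  36] [ 0.6423 -0.0947] [ 0.6391 -0.0998]
```

View pics/w6.png

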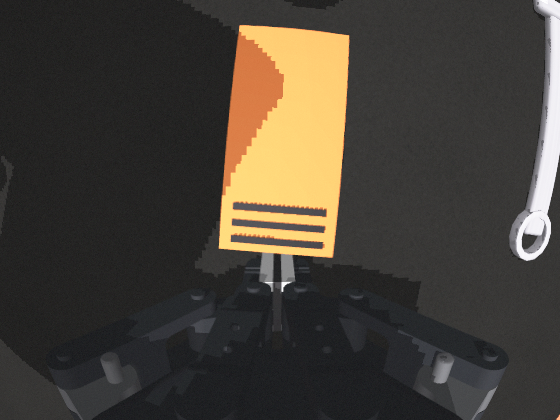

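The wedge now heads about 89.5° with its tip at (0.617, -0.094); in the picture it is moved and sits square in front of the fingers at (277,255). I'll straighten the tool and push on.

```bash
python3 -m handwheel '[[0,0.12,0,0,0,0],[0,0.15,0,0,0,0.25],[0,0.15,0,0,0,0.5],[0,0.15,0,0,0,0.5]]'
python3 -m handwheel '[[0,-0.2,0,0,0,0],[0,-0.4,0,0,0,0],[0,-0.6,0,0,0,0],[0,-0.8,0,0,0,0],[0,-1,0,0,0,0]]' && python3 g.py y 3 &&
python3 -m handwheel '[[0,-0.2,0,0,0,0],[0,-0.4,0,0,0,0],[0,-0.6,0,0,0,0],[0,-0.8,0,0,0,0],[0,-0.85,0,0,0,0]]'
python3 -m handwheel '[[0,0,0,0,0,0],[0,0,0,0,0,0]]'
python3 look.py w7.png
```

```text
time: 16.83
ee_pos: [0.6173, -0.2122, -0.0038]
tool_rot: [-3.133, 0.002, 0.023]
contact_force: [0.3, 0.3, -0.0]
finger_gap: 0.0
time: 17.25
ee_pos: [0.6163, -0.1709, -0.0034]
tool_rot: [-3.133, 0.002, 0.024]
contact_force: [-0.1, -0.5, 0.2]
finger_gap: 0.0001
time: 17.67
ee_pos: [0.6153, -0.1354, -0.0031]
tool_rot: [-3.133, 0.003, 0.025]
contact_force: [-0.1, -0.2, 0.7]
finger_gap: -0.0
time: 17.83
ee_pos: [0.6154, -0.1352, -0.003]
tool_rot: [-3.133, 0.003, 0.025]
contact_force: [0.6, -0.9, -0.1]
finger_gap: -0.0001
(array([ 0.6154, -0.1352, -0.003 ]), array([-3.1328,  0.0026,  0.0254]))
wedge_tip []
wedge_heel [(0.82, array([270.3, 244.3]), array([ 0.6134, -0.1248]))]
bare_corner [(0.74, array([274.5,  78.3]), array([ 0.6135, -0.0483]))]
bare_foot []
corner_top [(0.67, array([269.3,  52.7]), array([ 0.6121, -0.0469])), (0.26, array([532.6, 210.6]), array([ 0.7236, -0.0958]))]
corner_near [(0.35, array([275.9,  73.7]), array([ 0.614, -0.046]))]
stand []
wedge outline 0.93 [[329, 97], [282, 125], [241, 118], [216, 101], [217, 252], [330, 252]]
[329  97] [ 0.6384 -0.056 ] [ 0.636  -0.0577]
[282 125] [ 0.6174 -0.0699] [ 0.6171 -0.07  ]
[241 118] [ 0.5987 -0.067 ] [ 0.6004 -0.0674]
[216 101] [ 0.5869 -0.059 ] [ 0.59   -0.0603]
[217 252] [ 0.5867 -0.1322] [ 0.5897 -0.1257]
[330 252] [ 0.643  -0.1307] [ 0.64   -0.1243]
```

View pics/w7.png

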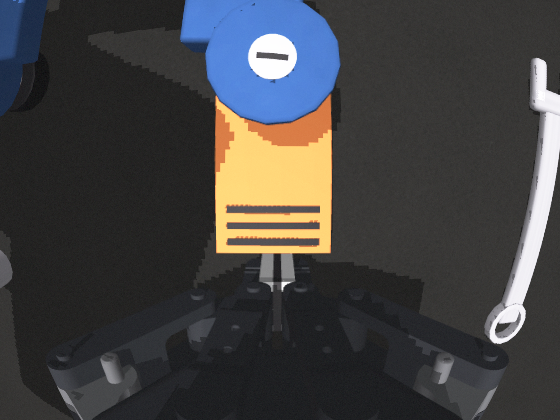

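The picture shows the lug centred over the wedge (lug at (272,57), wedge edges at columns 216 and 330), lateral error under about 2 mm. Next come the final guarded push steps.

```bash
python3 -m handwheel '[[0,-0.1,0.03,0,0,0],[0,-0.2,0.03,0,0,0],[0,-0.3,0.03,0,0,0],[0,-0.38,0.03,0,0,0],[0,-0.38,0.03,0,0,0]]' && python3 g.py y 4 &&
python3 -m handwheel '[[0,-0.02,0,0,0,0],[0,-0.04,0,0,0,0],[0,-0.04,0,0,0,0]]' && python3 g.py y 4 &&
python3 -m handwheel '[[0,-0.02,0,0,0,0],[0,-0.03,0,0,0,0],[0,-0.03,0,0,0,0]]' && python3 g.py y 4 &&
python3 -m handwheel '[[0,-0.02,0,0,0,0],[0,-0.03,0,0,0,0],[0,-0.03,0,0,0,0]]' && python3 g.py y 4 &&
python3 -m handwheel '[[0,-0.02,0,0,0,0],[0,-0.03,0,0,0,0],[0,-0.03,0,0,0,0]]' && python3 g.py y 4 &&
python3 -m handwheel '[[0,-0.02,0,0,0,0],[0,-0.03,0,0,0,0],[0,-0.03,0,0,0,0]]' && python3 g.py y 4 &&
python3 -m handwheel '[[0,-0.02,0,0,0,0],[0,-0.03,0,0,0,0],[0,-0.03,0,0,0,0]]'
```

```text
time: 18.7
ee_pos: [0.6148, -0.1194, -0.0042]
tool_rot: [-3.132, 0.003, 0.026]
contact_force: [-0.6, 0.4, 0.0]
finger_gap: -0.0
time: 18.95
ee_pos: [0.6148, -0.1176, -0.0042]
tool_rot: [-3.132, 0.003, 0.026]
contact_force: [-0.0, 0.6, -0.3]
finger_gap: -0.0003
time: 19.2
ee_pos: [0.6148, -0.1164, -0.0042]
tool_rot: [-3.132, 0.003, 0.026]
contact_force: [0.1, 0.6, 0.1]
finger_gap: 0.0004
time: 19.45
ee_pos: [0.6148, -0.1152, -0.0041]
tool_rot: [-3.132, 0.003, 0.026]
contact_force: [0.7, 0.9, -0.5]
finger_gap: -0.0001
time: 19.7
ee_pos: [0.6148, -0.1142, -0.0041]
tool_rot: [-3.133, 0.003, 0.026]
contact_force: [0.2, -1.5, -0.6]
finger_gap: 0.0001
time: 19.95
ee_pos: [0.6148, -0.1135, -0.0041]
tool_rot: [-3.134, 0.003, 0.025]
contact_force: [0.4, -4.8, -1.1]
finger_gap: -0.0001
```

```bash
python3 -m handwheel '[[0,-0.02,0,0,0,0],[0,-0.03,0,0,0,0],[0,-0.03,0,0,0,0]]' && python3 g.py y 9 &&
python3 -m handwheel '[[0,-0.02,0,0,0,0],[0,-0.03,0,0,0,0],[0,-0.03,0,0,0,0]]' && python3 g.py y 9 &&
python3 -m handwheel '[[0,-0.02,0,0,0,0],[0,-0.03,0,0,0,0],[0,-0.03,0,0,0,0]]'
```

```text
time: 20.2
ee_pos: [0.6149, -0.1131, -0.0041]
tool_rot: [-3.135, 0.003, 0.025]
contact_force: [-1.2, -7.6, -1.5]
finger_gap: -0.0001
time: 20.45
ee_pos: [0.6149, -0.113, -0.0041]
tool_rot: [-3.137, 0.003, 0.024]
contact_force: [-1.1, -7.5, -2.5]
finger_gap: -0.0001
time: 20.7
ee_pos: [0.6149, -0.1129, -0.004]
tool_rot: [-3.139, 0.003, 0.023]
contact_force: [-0.3, -6.9, -2.0]
finger_gap: 0.0005
```

```bash
python3 -m handwheel '[[0,-0.03,0,0,0,0],[0,-0.05,0,0,0,0],[0,-0.05,0,0,0,0]]' && python3 g.py y 9.5 &&
python3 -m handwheel '[[0,-0.04,0,0,0,0],[0,-0.06,0,0,0,0],[0,-0.06,0,0,0,0]]' && python3 g.py y 9.5 &&
python3 -m handwheel '[[0,-0.04,0,0,0,0],[0,-0.07,0,0,0,0],[0,-0.07,0,0,0,0]]'
```

```text
time: 20.95
ee_pos: [0.615, -0.1125, -0.004]
tool_rot: [3.141, 0.003, 0.022]
contact_force: [0.1, -10.0, -2.7]
finger_gap: 0.0002
```

Snug at 10 N. Next I back straight off, rise, and check the wedge and stand before pressing.

```bash
python3 -m handwheel '[[0,0.1,0,0,0,0],[0,0.3,0,0,0,0],[0,0.6,0,0,0,0],[0,0.9,0,0,0,0],[0,0.9,0,0,0,0]]'
python3 -m handwheel '[[0,0,-0.7,0,0,0],[0,0,-1.5,0,0,0],[0,0,-2.3,0,0,0],[0,0,-2.8,0,0,0],[0,0,-2.8,0,0,0]]'
python3 -m handwheel '[[0,0,0,0,0,0],[0,0,0,0,0,0]]'
python3 look.py w8.png
```

```text
time: 21.37
ee_pos: [0.6162, -0.1513, -0.0039]
tool_rot: [3.14, 0.002, 0.02]
contact_force: [0.5, 0.1, 0.2]
finger_gap: 0.0
time: 21.78
ee_pos: [0.6192, -0.1524, 0.1132]
tool_rot: [3.138, -0.005, 0.02]
contact_force: [0.5, -0.8, -0.8]
finger_gap: 0.0003
time: 21.95
ee_pos: [0.6194, -0.1527, 0.1134]
tool_rot: [3.138, -0.006, 0.02]
contact_force: [0.7, -0.3, -0.6]
finger_gap: -0.0003
(array([ 0.6194, -0.1527,  0.1134]), array([ 3.1379, -0.0061,  0.0199]))
wedge_tip []
wedge_heel [(0.93, array([270.4, 144.2]), array([ 0.6142, -0.1022]))]
bare_corner [(0.68, array([268.6,  75. ]), array([ 0.6116, -0.0459]))]
bare_foot []
corner_top [(0.94, array([270.8,  65.5]), array([ 0.6142, -0.0464]))]
corner_near [(0.73, array([112.4,  74.9]), array([ 0.4746, -0.0384]))]
stand []
wedge outline 0.61 [[299, 78], [274, 101], [253, 98], [236, 80], [237, 145], [301, 143]]
[299  78] [ 0.6366 -0.0481] [ 0.6355 -0.0504]
[274 101] [ 0.617  -0.0676] [ 0.6171 -0.0687]
[253  98] [ 0.6001 -0.0653] [ 0.6012 -0.0666]
[236  80] [ 0.5862 -0.0504] [ 0.5881 -0.0526]
[237 145] [ 0.5876 -0.1037] [ 0.5895 -0.1027]
[301 143] [ 0.6395 -0.1012] [ 0.6382 -0.1003]
```

View pics/w8.png

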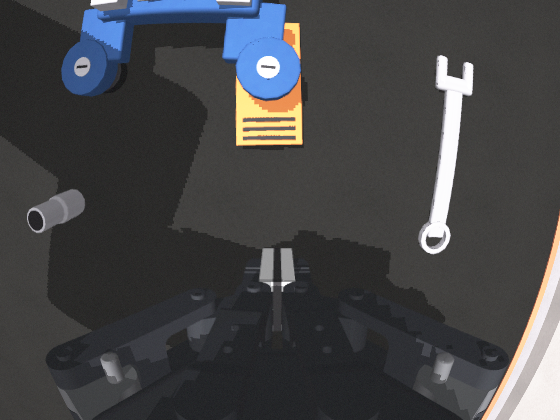

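The picture shows the wedge under the lug (wedge columns 236–301, lug centre at (268,67)) and the stand in place. Now the press.

```bash
python3 -m handwheel '[[0,-0.5,0,0,0,0],[-0.05,-1.1,0,0,0,0],[-0.1,-1.8,0,0,0,0],[-0.1,-2.4,0,0,0,0],[-0.1,-2.57,0,0,0,0]]'
python3 -m handwheel '[[0,0,0.3,0,0,0],[0,0,0.7,0,0,0],[0,0,1.1,0,0,0],[0,0,1.4,0,0,0],[0,0,1.4,0,0,0]]' && python3 g.py z 3 &&
python3 -m handwheel '[[0,0,0,0,0,0],[0,0,0.1,0,0,0],[0,0,0.15,0,0,0],[0,0,0.15,0,0,0]]' && python3 g.py z 3 &&
python3 -m handwheel '[[0,0,0.04,0,0,0],[0,0,0.08,0,0,0],[0,0,0.08,0,0,0]]' && python3 g.py z 3 &&
python3 -m handwheel '[[0,0,0.03,0,0,0],[0,0,0.04,0,0,0],[0,0,0.04,0,0,0]]' && python3 g.py z 3 &&
python3 -m handwheel '[[0,0,0.03,0,0,0],[0,0,0.04,0,0,0],[0,0,0.04,0,0,0]]' && python3 g.py z 3 &&
python3 -m handwheel '[[0,0,0.03,0,0,0],[0,0,0.04,0,0,0],[0,0,0.04,0,0,0]]' && python3 g.py z 3 &&
python3 -m handwheel '[[0,0,0.03,0,0,0],[0,0,0.04,0,0,0],[0,0,0.04,0,0,0]]'
```

```text
time: 22.82
ee_pos: [0.6124, -0.0464, 0.1124]
tool_rot: [3.139, -0.004, 0.023]
contact_force: [-0.4, 0.1, 0.0]
finger_gap: -0.0001
time: 23.23
ee_pos: [0.6109, -0.0465, 0.0539]
tool_rot: [3.14, -0.0, 0.022]
contact_force: [-0.9, 0.1, -0.7]
finger_gap: -0.0
time: 23.57
ee_pos: [0.611, -0.0467, 0.0479]
tool_rot: [3.14, -0.0, 0.022]
contact_force: [0.1, -0.5, -0.1]
finger_gap: 0.0001
time: 23.82
ee_pos: [0.611, -0.0467, 0.0447]
tool_rot: [3.14, -0.0, 0.022]
contact_force: [-0.9, 0.3, -0.7]
finger_gap: -0.0001
time: 24.07
ee_pos: [0.611, -0.0467, 0.043]
tool_rot: [3.14, -0.0, 0.022]
contact_force: [0.2, 0.9, 0.2]
finger_gap: -0.0002
time: 24.32
ee_pos: [0.6109, -0.0467, 0.0413]
tool_rot: [3.14, -0.0, 0.022]
contact_force: [-0.0, 0.3, 0.5]
finger_gap: -0.0001
time: 24.57
ee_pos: [0.6107, -0.0467, 0.0395]
tool_rot: [3.14, 0.0, 0.022]
contact_force: [-0.4, 0.4, -0.1]
finger_gap: 0.0
time: 24.82
ee_pos: [0.6106, -0.0466, 0.0377]
tool_rot: [3.14, 0.0, 0.022]
contact_force: [0.0, -0.9, 0.8]
finger_gap: 0.0001
```

Right at the lug top, as predicted. I'll press in fine steps until the force is about 10 N.

```bash
python3 -m handwheel '[[0,0,0.015,0,0,0],[0,0,0.015,0,0,0]]' && python3 g.py z 7 &&
python3 -m handwheel '[[0,0,0.015,0,0,0],[0,0,0.015,0,0,0]]' && python3 g.py z 7 &&
python3 -m handwheel '[[0,0,0.015,0,0,0],[0,0,0.015,0,0,0]]' && python3 g.py z 7 &&
python3 -m handwheel '[[0,0,0.015,0,0,0],[0,0,0.015,0,0,0]]' && python3 g.py z 7 &&
python3 -m handwheel '[[0,0,0.02,0,0,0],[0,0,0.02,0,0,0]]' && python3 g.py z 7 &&
python3 -m handwheel '[[0,0,0.02,0,0,0],[0,0,0.02,0,0,0]]'
```

```text
time: 24.98
ee_pos: [0.6107, -0.0467, 0.0375]
tool_rot: [3.14, 0.0, 0.022]
contact_force: [-1.0, 0.0, 2.6]
finger_gap: -0.0003
time: 25.15
ee_pos: [0.6108, -0.0466, 0.0375]
tool_rot: [3.14, -0.0, 0.022]
contact_force: [-2.8, 0.3, 7.9]
finger_gap: 0.0001
```

```bash
python3 -m handwheel '[[0,0,0.02,0,0,0],[0,0,0.02,0,0,0],[0,0,0.02,0,0,0],[0,0,0.02,0,0,0],[0,0,0.02,0,0,0]]'
python3 -m handwheel '[[0,0,0.02,0,0,0],[0,0,0.02,0,0,0],[0,0,0.02,0,0,0],[0,0,0.02,0,0,0],[0,0,0.02,0,0,0]]'
```

```text
time: 25.57
ee_pos: [0.6108, -0.0466, 0.0374]
tool_rot: [3.14, -0.001, 0.022]
contact_force: [-3.3, 1.8, 9.1]
finger_gap: -0.0002
time: 25.98
ee_pos: [0.6108, -0.0467, 0.0375]
tool_rot: [3.14, -0.001, 0.022]
contact_force: [-2.4, 1.1, 8.6]
finger_gap: -0.0
```

About 9 N held for 0.8 s and the corner didn't sink. Lifting off for a last look.

```bash
python3 -m handwheel '[[0,0,-0.3,0,0,0],[0,0,-1,0,0,0],[0,0,-2,0,0,0],[0,0,-2,0,0,0]]'
python3 -m handwheel '[[0,0.6,0,0,0,0],[0,1.3,0,0,0,0],[0,2,0,0,0,0],[0,2.6,0,0,0,0],[0,2.6,0,0,0,0]]'
python3 -m handwheel '[[0,0,0,0,0,0],[0,0,0,0,0,0],[0,0,0,0,0,0]]'
python3 look.py w9.png
```

```text
time: 26.32
ee_pos: [0.6145, -0.0472, 0.1243]
tool_rot: [3.138, -0.01, 0.023]
contact_force: [2.4, -0.8, 0.6]
finger_gap: -0.0001
time: 26.73
ee_pos: [0.6172, -0.1555, 0.1246]
tool_rot: [3.136, -0.011, 0.019]
contact_force: [0.1, 0.3, -0.6]
finger_gap: 0.0
time: 26.98
ee_pos: [0.6171, -0.1548, 0.1245]
tool_rot: [3.136, -0.011, 0.02]
contact_force: [-0.8, -0.1, -0.4]
finger_gap: 0.0002
(array([ 0.6171, -0.1548,  0.1245]), array([ 3.1361, -0.011 ,  0.0195]))
wedge_tip []
wedge_heel [(0.95, array([269.7, 138.3]), array([ 0.6131, -0.1008]))]
bare_corner [(0.83, array([274.8,  71.4]), array([ 0.6162, -0.0436]))]
bare_foot []
corner_top [(0.94, array([273.2,  63.1]), array([ 0.6149, -0.0454]))]
corner_near [(0.9, array([116.7,  71.2]), array([ 0.4727, -0.0365]))]
stand []
wedge outline 0.55 [[240, 82], [241, 141], [302, 138], [300, 82], [277, 98]]
[240  82] [ 0.5874 -0.0539] [ 0.589  -0.0559]
[241 141] [ 0.5888 -0.1043] [ 0.5904 -0.1034]
[302 138] [ 0.6404 -0.1009] [ 0.6389 -0.1002]
[300  82] [ 0.6375 -0.0531] [ 0.6362 -0.0552]
[277  98] [ 0.6186 -0.0674] [ 0.6184 -0.0687]
```

View pics/w9.png

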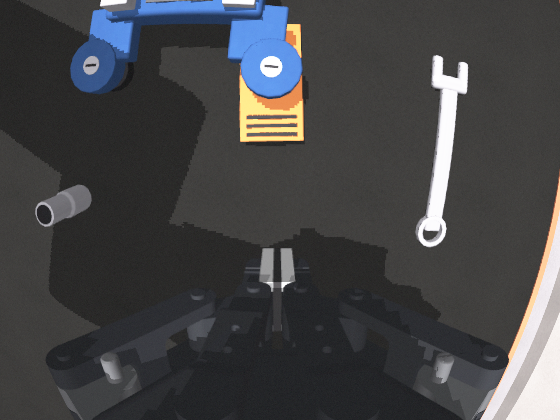

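The picture shows the wedge still in place (columns 240–302, lug centre (271,66)), with nothing else disturbed and the arm clear. Handing in.

```bash
python3 -c "
from bench import job;print(job.job_done())"
```

```text
the job is handed in; nothing more can be done
None
```

I pushed the wedge thin end first under the bare foot until it was snug, pressed on the corner, then backed the arm clear and handed the job in at about 27 s.

- **Fit:** I stopped pushing at 10 N. The foot sits about 55 mm in from the heel and within about 2 mm of the wedge's centreline.
- **Press:** I held about 9 N on the lug top for 0.8 s and the corner did not sink.
- **Last look:** the wedge was where I left it. The stand's position agreed with earlier to about 2 mm, and the socket and spanner in view looked undisturbed. I did not check the padded feet directly; the low push force and the press are the evidence that they stayed down.

Two things disagreed or went wrong on the way:

- **Tip height:** the measured tool height disagreed with the stated fingertip overhang by about 20 mm. My first two push attempts passed above the wedge without moving it. I then found the real tip height by touching the bench, which gave a brief 25 N contact.
- **Camera readings:** some wrist-camera positions were 3–5 mm off, probably because the arm was still settling. I relied on the later, settled views.

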